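# Take the knurled nut off the hub stud

### The arm

A 6-joint arm with a two-finger parallel gripper is mounted at the origin on the work surface. World frame = base frame: x ahead of the robot, y to its left, z up, the work surface at z = 0. Lengths are in mm, angles in rad, forces in N, time in s.
With the tool pointing down it reaches from about 350 to 875 mm from the base axis. Payload 15.5 kg.
Tool frame: the origin (TCP) lies between the finger pads; the fingertips stand 8 mm ahead of it and the grasp point (between the pads) lies 11 mm behind it; y points along the fingers, x is the direction in which the jaws open and shut, and the axes are right-handed (so a half turn about y gives the same grasp; the last joint's range is limited). The gripper opens to 85 mm and grips with 20 to 120 N. Pads are 22 mm wide; open, the fingers measure 114 mm over their backs; the gripper's body (76 mm by 85 mm) begins 54 mm behind the grasp point. The pads swing forward as they close: fully open they stand 13 mm farther back than shut.
Start: joints at [1.171, 0.494, 1.345, -0, 1.302, -0.096], TCP at [186.963, 596.382, 239.277] pointing down, gripper open.
Joint ranges: [-2.91, 2.91], [-0.82, 2.16], [0.22, 2.67], [-1.22, 4.37], [0.12, 2.79], [-3.08, 3.08]. Speed limits (rad/s): [1.89, 1.89, 2.57, 3.01, 3.01, 3.01].

### API

Orientations are given as a unit quaternion [w, x, y, z].
In Python, from plant import r gives the robot as it stands. The module is installed in compiled form; this text tells all that it offers.
- The arm moves only by the tool servo_tool, never from a script. Its argument "steps" is a list of rows, each a list of 7 numbers: the shift along the tool's x, y, z in mm, then the turn, a rotation vector about the tool's x, y, z in degrees, then the finger opening in mm, from 0 to 85.4. A call has 1 to 10 rows; each row shifts and turns the commanded pose from where the row before left it, along the tool's axes as they then stand; what a row does not reach is not made up. A row lasts 1/12 s, in which the tool goes at most 41.7 mm and 7.16 degrees, less where a joint would pass 70% of its speed; a pose out of reach is approached as far as the arm can. A call with a gripper value outside its range is refused whole. The fingers move at their own pace and stop on an object; "grip_force" is the grip in N (left out, the last holds). Time passes only in rows, so rows that do not move let the fingers close. It gives the time, the measured TCP pose, the force and the opening at its end, in the units of the state.
- r.sense(): the state, without advancing time (a new reading comes with each control period).
- r.grab_frame(name): name is "scene" or "top"; returns the picture (480x640x3 uint8, red, green, blue); there is no depth.
- r.camera_params(name): a dict with "fx", "fy", "cx", "cy" (pixels), "world_to_cam" (4x4, takes a point from world to camera coordinates). Camera axes: x right, y down, z forward; pixel columns grow to the right and rows downward; lengths in mm; the calibration is good to about 2 mm. A picture is of the moment at which its call begins. camera_params takes no time and is no camera call.
- r.sign_off(): hands the job in, once; it reports no verdict.
The state is a dict: "clock": time; "joint_positions": joint angles; "qvel": joint speeds; "effort": joint torques, N m; "ee_pos": TCP position; "tool_rot": TCP orientation; "force": force on the tool from outside, world axes, zero at the start; "moment": the same for the moment, N m; "width": finger opening in mm.
Only numpy, scipy, OpenCV 4.12 (cv2) and the standard library are available. Lean on these libraries where they do the work, as an engineer would, in place of code of your own. Each camera call takes 0.05 s, during which the arm holds its last target.

### The job

On the bench stand two hub stands: unscrew the round knurled nut from its stud (about a quarter turn counterclockwise seen from above frees it), lift it straight up clear of the stud, and set it down flat, right way up, in the shallow metal tray. Let go of it there.

Things in the scene. Friction and masses are not known exactly. Their poses are not given: they have to be found in the camera images.
- nut_mid (a point): centre (on the axis, half-way up) of the round knurled steel nut, an open ring 48 mm across, 40 mm high, 0.25 kg, standing on stud_seat; z up its axis. Grasp it across its diameter from above, any yaw. Turned counterclockwise (from above) it climbs 2.7 mm per rad, 1.5 mm slack, turns easily, and lifts off freely at 57 to 100 degrees of turn, best 75 to 80; it cannot turn clockwise.
- nut_mark (a point): point in the nut 20.4 mm from its axis along its x axis, half-way up, below a small dark punch mark on the top rim: shows how far it has turned. At the start the nut is screwed home and this x axis lies along the x axis of stud_seat.
- stud_seat (a point): centre of the flat seat (44 mm across) under the nut, 50 mm above the bench; z up the stud, which rises 50 mm above this point, 10 mm out of the nut. Fixed hub stand: foot 130 mm across, grey flange 110 mm across and 28 mm high, five bolt heads to 36 mm. The other stand (four bolt heads, a six-sided nut) is no part of the job and is solid.
- tray_in (a point): centre of the inner floor of the shallow open aluminium tray, fixed to the bench, 3 mm above it; inside 164 mm along its x and 144 mm along its y axis, walls 3 mm thick, rims 19 mm above this floor
Not all that is in view belongs to the job. Leave any blue look-alike of the part that bears stud_seat alone. Of the things that look like the part that bears tray_in, take the one that is farthest to the robot's left at the start.

How it is judged:
By the outcome, as a careful person would: the job done as asked, in the order asked, and still so for the second after the job is handed in, with the robot touching nothing.
It also fails if it takes over 43 s, if anything falls off the work surface, if the arm or the gripper's body presses on something with over 40 N, if the wrist force passes 120 N, or if a joint passes its speed limit or range.

## Working session

There is one attempt and no reset: what is moved stays moved. The work goes in short steps, Python scripts to look and compute and a tool call to move; the robot and the scene stay as the last step left them, time stands still between calls to the robot, and variables do not carry over. Pictures are saved under pics/ and viewed, and the job is handed in when it is done.

Besides the shell and the picture viewer there is one more tool, called after "Request:" as name(argument=value, ...), one argument or row to a line, values as JSON. servo_tool: Moves the arm, as the interface text tells. Its arguments: {"type":"object","properties":{"steps":{"type":"array"},"grip_force":{"type":"number"}},"required":["steps"]}

```bash
mkdir -p pics; ls; python3 - <<'E'
from plant import r
import cv2
print(r.sense())
for n in("scene","top"):
    im=r.grab_frame(n); cv2.imwrite(f"pics/{n}0.png",im[:,:,::-1]); print(n,r.camera_params(n))
E
```

```text
pics
{'clock': 0.0, 'joint_positions': array([ 1.17151549e+00,  4.94170564e-01,  1.34611891e+00,  1.70529451e-05,
        1.30248902e+00, -9.54712905e-02]), 'qvel': array([-6.94104282e-05, -4.06492186e-04, -4.02159816e-05, -1.34002963e-03,
        3.53757878e-04,  1.64301538e-03]), 'effort': array([ 3.28788818e-03, -8.82162452e+01, -3.83853185e+01,  3.90100240e-04,
        1.00940702e-02,  1.06901248e-05]), 'ee_pos': array([186.8155926 , 596.07132182, 238.7122312 ]), 'tool_rot': array([-0.56969394,  0.57011364,  0.41821733, -0.41894334]), 'force': array([ 0.33737466,  0.4519738 , -0.55742738]), 'moment': array([-0.03010959, -0.01756741,  0.05438217]), 'width': 85.34103254994558}
scene {'fx': 573.922459446153, 'fy': 573.922459446153, 'cx': 316.61431321760307, 'cy': 235.36584393089524, 'world_to_cam': array([[-7.16799080e-01,  6.97234721e-01,  7.92615769e-03,
         2.42027747e+02],
       [ 4.05713803e-01,  4.26289137e-01, -8.08501009e-01,
        -1.51908996e+02],
       [-5.67093810e-01, -5.76317028e-01, -5.88441411e-01,
         1.66822364e+03],
       [ 0.00000000e+00,  0.00000000e+00,  0.00000000e+00,
         1.00000000e+00]])}
top {'fx': 582.5066787567242, 'fy': 582.5066787567242, 'cx': 318.1597732137978, 'cy': 230.6605198417925, 'world_to_cam': array([[ 2.37182183e-02, -9.99718662e-01, -2.06822281e-04,
         7.26913315e+01],
       [-9.86457543e-01, -2.33700140e-02, -1.62343334e-01,
         4.62791907e+02],
       [ 1.62292828e-01,  4.05451604e-03, -9.86734310e-01,
         1.33653775e+03],
       [ 0.00000000e+00,  0.00000000e+00,  0.00000000e+00,
         1.00000000e+00]])}
```

View pics/scene0.png

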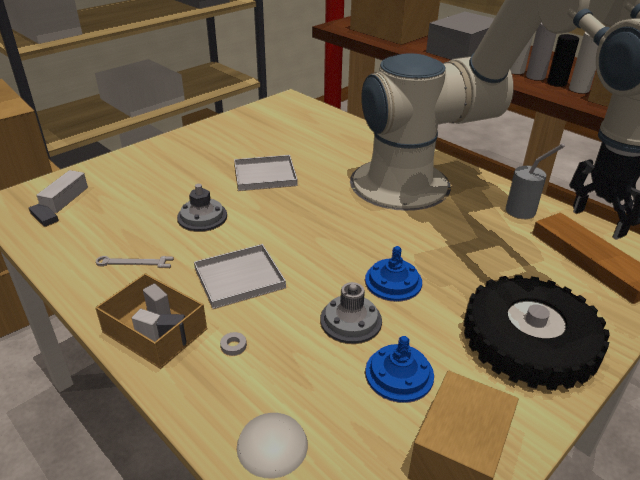

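View pics/top0.png

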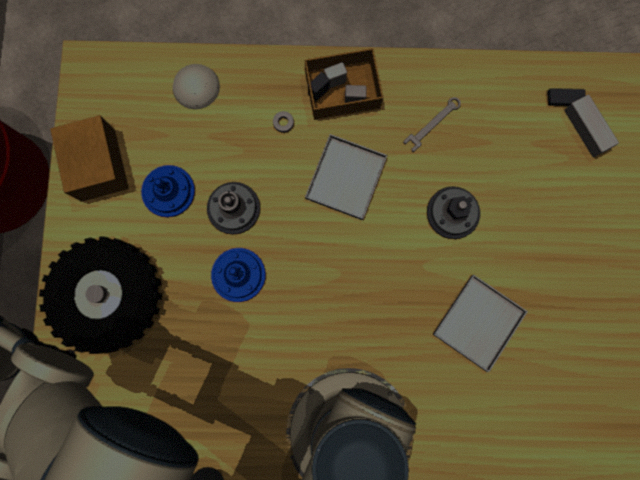

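The top view shows grey stands at (233,207), carrying a round nut and five bolts, and at (455,212), carrying a hex nut. Blue look-alikes sit at (168,190) and (238,274). The trays are at (346,178) and (479,322). World +y points left in this view, so the tray at (346,178) is the leftmost. I'll confirm with enlarged crops.

```bash
python3 - <<'E'
import cv2,numpy as np
t=cv2.imread('pics/top0.png'); s=cv2.imread('pics/scene0.png')
a=cv2.resize(t[170:240,195:275],(400,350),interpolation=cv2.INTER_CUBIC)
b=cv2.resize(s[270:350,310:390],(400,400),interpolation=cv2.INTER_CUBIC)[:350]
a=cv2.convertScaleAbs(a,alpha=1.7)
c=cv2.resize(t[120:235,290:405],(400,400),interpolation=cv2.INTER_CUBIC)
cv2.imwrite('pics/crop0.png',np.hstack([a,b])); 
E
```

```text
(no output)
```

View pics/crop0.png

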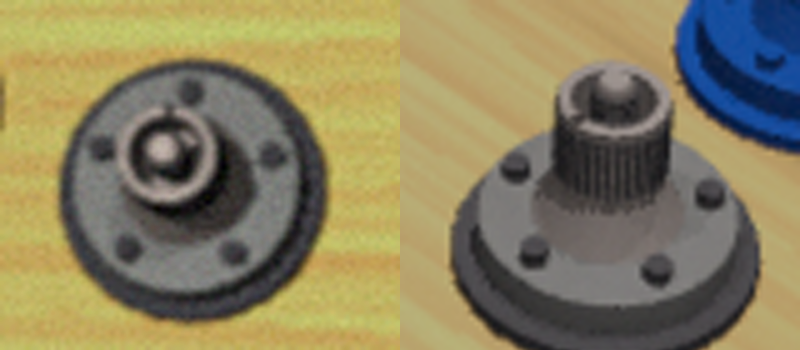

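```bash
cat > h.py <<'E'
import numpy as np,cv2
from plant import r
def ray(n,u,v):
    p=r.camera_params(n);M=p['world_to_cam'];R=M[:3,:3];t=M[:3,3]
    d=R.T@np.array([(u-p['cx'])/p['fx'],(v-p['cy'])/p['fy'],1]);return -R.T@t,d/np.linalg.norm(d)
def onz(n,u,v,z):
    c,d=ray(n,u,v);return c+d*(z-c[2])/d[2]
def tri(a,b):
    A=[];B=[]
    for n,u,v in(a,b):
        c,d=ray(n,u,v);P=np.eye(3)-np.outer(d,d);A.append(P);B.append(P@c)
    return np.linalg.solve(sum(A),sum(B))
def proj(n,X):
    p=r.camera_params(n);M=p['world_to_cam'];q=M[:3,:3]@np.array(X)+M[:3,3]
    return np.array([p['fx']*q[0]/q[2]+p['cx'],p['fy']*q[1]/q[2]+p['cy']])
E
python3 - <<'E'
from h import *
np.set_printoptions(precision=1,suppress=True)
t=cv2.imread('pics/top0.png'); s=cv2.imread('pics/scene0.png')
for n,im,(x0,x1,y0,y1) in(('top',t,(195,275,170,240)),('scene',s,(310,390,270,350))):
    c=im[y0:y1,x0:x1]; hsv=cv2.cvtColor(c,cv2.COLOR_BGR2HSV)
    m=((hsv[:,:,1]<70)).astype(np.uint8)
    m=cv2.morphologyEx(m,cv2.MORPH_OPEN,np.ones((3,3)))
    k,_=cv2.findContours(m,cv2.RETR_EXTERNAL,cv2.CHAIN_APPROX_NONE)
    k=max(k,key=cv2.contourArea);print(n,'stand',cv2.boundingRect(k),np.array(cv2.fitEllipse(k)[0])+[x0,y0],cv2.fitEllipse(k)[1:])
# tray
hsv=cv2.cvtColor(t,cv2.COLOR_BGR2HSV)
c=hsv[120:235,290:405]; m=((c[:,:,1]<60)&(c[:,:,2]>90)).astype(np.uint8)
k,_=cv2.findContours(m,cv2.RETR_EXTERNAL,cv2.CHAIN_APPROX_NONE);k=max(k,key=cv2.contourArea)
q=cv2.minAreaRect(k);print(q);B=cv2.boxPoints(q)+[290,120]
W=[onz('top',*b,3) for b in B];print(np.array(W),np.mean(W,0),[np.linalg.norm(W[i]-W[i-1]) for i in range(4)])
# hub estimates
print('nut top from rough', tri(('top',228.1,200.3),('scene',352.2,289.0)))
print(onz('top',228.1,200.3,90),onz('scene',352.2,289,90))
E
```

```text
top stand (12, 13, 53, 51) [233.  207.8] ((50.184505462646484, 51.708499908447266), 76.46804809570312)
scene stand (11, 12, 61, 61) [351.  315.4] ((57.5767707824707, 58.56134033203125), 145.4793701171875)
((56.5764045715332, 57.75311279296875), (58.74363708496094, 63.934478759765625), 20.772254943847656)
[[548.8 111.1   3. ]
 [702.1  58.8   3. ]
 [651.8 -77.9   3. ]
 [500.2 -23.6   3. ]] [600.7  17.1   3. ] [np.float64(143.22501170459876), np.float64(161.96252183875433), np.float64(145.71265311624367), np.float64(160.96243860348008)]
nut top from rough [518.5 289.7  91.6]
[517.9 291.1  90. ] [518.1 287.3  90. ]
```

```bash
python3 - <<'E'
from h import *
t=cv2.imread('pics/top0.png'); s=cv2.imread('pics/scene0.png')
a=cv2.convertScaleAbs(cv2.resize(t[182:222,210:250],(400,400),interpolation=cv2.INTER_CUBIC),alpha=1.7)
b=cv2.resize(s[275:315,332:372],(400,400),interpolation=cv2.INTER_CUBIC)
cv2.imwrite('pics/crop1.png',np.hstack([a,b]))
a=cv2.resize(t[120:235,290:405],(400,400),interpolation=cv2.INTER_CUBIC)
b=cv2.resize(s[235:315,185:295],(550,400),interpolation=cv2.INTER_CUBIC)[:,:400]
cv2.imwrite('pics/crop2.png',np.hstack([a,b]))
E
```

```text
(no output)
```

View pics/crop1.png

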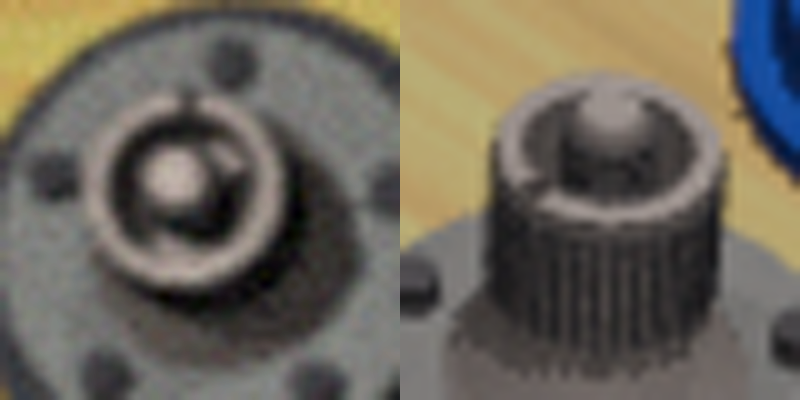

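View pics/crop2.png

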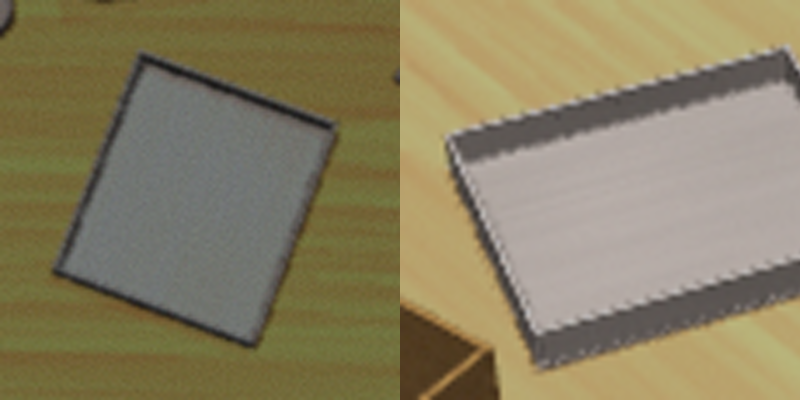

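Crop 1 confirms the target: a round knurled ring nut on the five-bolt grey stand, with rim centre at top (228.0,200.4) and scene (352.5,289.2). The punch mark is at top (228.5,192), roughly world +x. The tray floor measures 144.5 x 161.5 mm against 144 x 164 given, centred near (601,17). Next I'll refine the centre and work out the tool axes.

```bash
cat >> h.py <<'E'
from scipy.spatial.transform import Rotation as Ro
def Rt(s=None):
    s=s or r.sense();q=s['tool_rot'];return Ro.from_quat([q[1],q[2],q[3],q[0]]).as_matrix()
def delta(target):
    s=r.sense();print('TCP',s['ee_pos'].round(1),'d world',(np.array(target)-s['ee_pos']).round(1),'d tool',(Rt(s).T@(np.array(target)-s['ee_pos'])).round(1))
E
python3 - <<'E'
from h import *
np.set_printoptions(precision=3,suppress=True)
print(Rt())
print(tri(('top',228,200.4),('scene',352.5,289.2)),onz('top',228,200.4,90),onz('scene',352.5,289.2,90))
print('mark',onz('top',228.2,192,90)-onz('top',228,200.4,90))
for z in(0,10,15): print('foot',z,onz('top',233,207.8,z),onz('scene',351,315.4,z))
# seat bolt circle: bolts at z 36 (crop0 coords/5)
b=np.array([[191,91],[273,156],[235,252],[128,249],[103,150]])/5-.4+[195,170]
P=np.array([onz('top',*p,36) for p in b]);print('bolt centroid',P.mean(0),np.linalg.norm(P-P.mean(0),axis=1))
b=np.array([[517,165],[711,193],[657,268],[534,250]]); b=(b-[400,0])/5-.4+[310,270]
P=np.array([onz('scene',*p,36) for p in b])
A=np.c_[2*P[:,:2],np.ones(4)];x=np.linalg.lstsq(A,(P[:,:2]**2).sum(1),rcond=None)[0];print('scene bolts',x[:2],np.sqrt(x[2]+x[0]**2+x[1]**2))
delta([518,289.5,200])
E
```

```text
[[ 0.299 -0.    -0.954]
 [ 0.954 -0.001  0.299]
 [-0.001 -1.     0.   ]]
[518.272 290.087  91.169] [517.626 291.34   90.   ] [518.139 288.142  90.   ]
mark [19.688  0.503  0.   ]
foot 0 [518.774 292.956   0.   ] [504.317 276.428   0.   ]
foot 10 [516.759 291.415  10.   ] [512.215 283.208  10.   ]
foot 15 [515.752 290.644  15.   ] [516.164 286.598  15.   ]
bolt centroid [517.089 290.526  36.   ] [43.17  42.725 42.585 42.975 42.399]
scene bolts [519.975 289.769] 42.927256433615774
TCP [186.9 596.1 238.8] d world [ 331.1 -306.6  -38.8] d tool [-193.4   38.9 -407.7]
```

Request:
servo_tool(
  steps=[
    [-9.7,1.9,-20.4,0,0,0,85],
    [-9.7,1.9,-20.4,0,0,0,85],
    [-9.7,1.9,-20.4,0,0,0,85],
    [-9.7,1.9,-20.4,0,0,0,85],
    [-9.7,1.9,-20.4,0,0,0,85],
    [-9.7,1.9,-20.4,0,0,0,85],
    [-9.7,1.9,-20.4,0,0,0,85],
    [-9.7,1.9,-20.4,0,0,0,85],
    [-9.7,1.9,-20.4,0,0,0,85],
    [-9.7,1.9,-20.4,0,0,0,85],
  ],
  grip_force=60,
)

```text
clock: 0.93
ee_pos: [353.2, 441.8, 220.0]
tool_rot: [-0.57, 0.57, 0.418, -0.419]
force: [0.2, 0.3, 0.3]
width: 85.4
```

Request:
servo_tool(
  steps=[
    [-9.7,1.9,-20.4,0,0,0,85],
    [-9.7,1.9,-20.4,0,0,0,85],
    [-9.7,1.9,-20.4,0,0,0,85],
    [-9.7,1.9,-20.4,0,0,0,85],
    [-9.7,1.9,-20.4,0,0,0,85],
    [-9.7,1.9,-20.4,0,0,0,85],
    [-9.7,1.9,-20.4,0,0,0,85],
    [-9.7,1.9,-20.4,0,0,0,85],
    [-9.7,1.9,-20.4,0,0,0,85],
    [0,0,0,0,0,0,85],
  ],
)

```text
clock: 1.77
ee_pos: [504.0, 302.1, 202.5]
tool_rot: [-0.57, 0.571, 0.418, -0.418]
force: [0.6, 0.3, 1.0]
width: 84.8
```

```bash
python3 - <<'E'
from h import *
delta([518,290,64]); s=r.sense();print(s['joint_positions'].round(2),s['clock']);print(Rt().round(3))
im=r.grab_frame('scene');cv2.imwrite('pics/s1.png',im[:,:,::-1])
E
```

```text
TCP [504.  302.1 202.5] d world [  14.   -12.1 -138.5] d tool [ -7.2 138.6 -16.9]
[ 0.44  0.48  1.49 -0.    1.18 -0.83] 1.7667
[[ 0.301  0.    -0.954]
 [ 0.954 -0.001  0.301]
 [-0.001 -1.    -0.   ]]
```

View pics/s1.png

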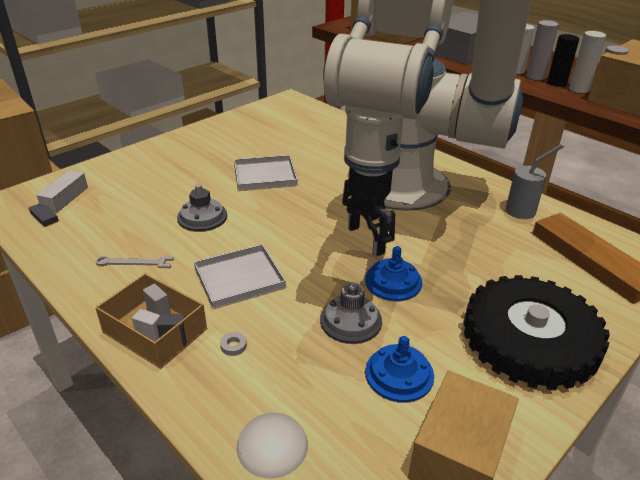

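Request:
servo_tool(
  steps=[
    [-7.2,0,-16.9,0,0,0,85],
    [0,6,0,0,7,0,85],
    [0,6,0,0,7,0,85],
    [0,6,0,0,7,0,85],
    [0,6,0,0,7,0,85],
    [0,6,0,0,7,0,85],
    [0,6,0,0,7,0,85],
    [0,6,0,0,7,0,85],
    [0,6,0,0,7,0,85],
    [0,0,0,0,0,0,85],
  ],
)

```text
clock: 2.65
ee_pos: [514.4, 293.0, 154.1]
tool_rot: [-0.7, 0.7, 0.099, -0.101]
force: [-0.4, -0.8, -0.1]
width: 84.9
```

```bash
python3 - <<'E'
from h import *
delta([518,290,64]); s=r.sense();print(s['joint_positions'].round(2),s['clock']);print(Rt().round(3))
E
```

```text
TCP [514.4 293.  154.1] d world [  3.6  -3.  -90.1] d tool [ 2.8 90.1 -3.8]
[0.42 0.54 1.53 0.   1.08 0.13] 2.65
[[ 0.96  -0.002 -0.28 ]
 [ 0.28  -0.001  0.96 ]
 [-0.002 -1.    -0.   ]]
```

Request:
servo_tool(
  steps=[
    [1.4,5,-1.9,0,0,0,85],
    [1.4,5,-1.9,0,0,0,85],
    [0,12,0,0,0,0,85],
    [0,12,0,0,0,0,85],
    [0,12,0,0,0,0,85],
    [0,12,0,0,0,0,85],
    [0,12,0,0,0,0,85],
    [0,12,0,0,0,0,85],
    [0,8,0,0,0,0,85],
    [0,0,0,0,0,0,85],
  ],
)

```text
clock: 3.48
ee_pos: [518.7, 289.4, 63.6]
tool_rot: [-0.699, 0.7, 0.102, -0.104]
force: [-0.3, -0.1, 1.4]
width: 85.3
```

```bash
python3 - <<'E'
from h import *
delta([518,290,64]); s=r.sense();print(s['joint_positions'].round(2),s['clock'],s['force'])
im=r.grab_frame('scene');cv2.imwrite('pics/s2.png',cv2.resize(im[200:360,270:450,::-1],(720,640))[:600])
E
```

```text
TCP [518.7 289.4  63.6] d world [-0.7  0.6  0.4] d tool [-0.5 -0.4  0.8]
[ 0.41  0.67  1.59 -0.    0.89  0.12] 3.4833 [-0.25052329 -0.0519004   1.35260024]
```

View pics/s2.png

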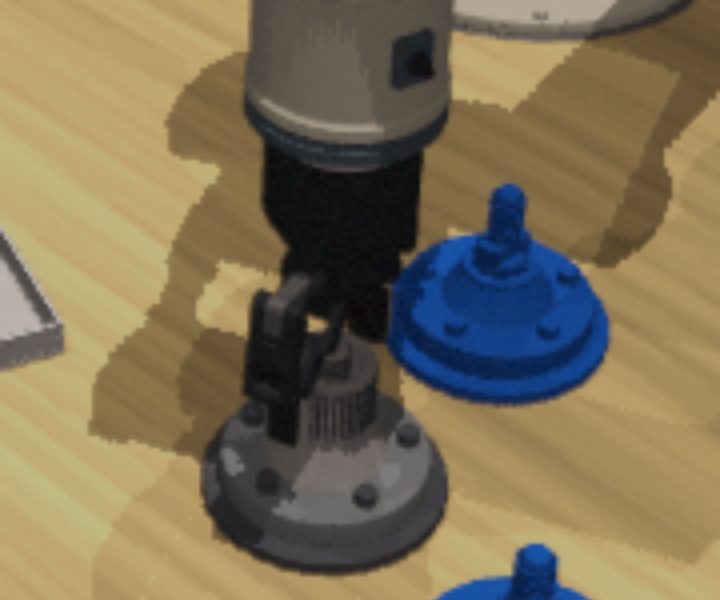

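The crop shows the open fingers straddling the nut, with no contact. Next I'll close gently and watch the side force.

Request:
servo_tool(
  steps=[
    [-0.5,0,0.8,0,0,0,60],
    [0,0,0,0,0,0,45],
    [0,0,0,0,0,0,45],
    [0,0,0,0,0,0,40],
    [0,0,0,0,0,0,40],
    [0,0,0,0,0,0,40],
  ],
  grip_force=30,
)

```text
clock: 4.03
ee_pos: [519.0, 290.6, 66.0]
tool_rot: [0.7, -0.7, -0.103, 0.102]
force: [-1.4, 0.1, 6.6]
width: 47.7
```

```bash
python3 - <<'E'
from h import *
s=r.sense();print(s['ee_pos'],s['force'],s['moment'],s['width'],Rt()[:,0])
E
```

```text
[519.02237893 290.59712195  65.99618091] [-1.37853216  0.11609453  6.57482291] [-0.05177161  0.28451517 -0.05302647] 47.72333829812031 [0.95828218 0.28582155 0.00114095]
```

Request:
servo_tool(
  steps=[
    [0,-1,0,0,0,0,40],
    [0,0,0,0,0,0,40],
    [0,-0.3,0,0,-6.5,0,40],
    [0,-0.3,0,0,-6.5,0,40],
    [0,-0.3,0,0,-6.5,0,40],
    [0,-0.3,0,0,-6.5,0,40],
    [0,-0.3,0,0,-6.5,0,40],
    [0,-0.3,0,0,-6.5,0,40],
    [0,0,0,0,0,0,40],
  ],
  grip_force=60,
)

```text
clock: 4.78
ee_pos: [518.7, 290.4, 68.0]
tool_rot: [-0.624, 0.624, 0.332, -0.332]
force: [1.0, 0.2, -2.8]
width: 46.8
```

```bash
python3 - <<'E'
from h import *
s=r.sense();x=Rt()[:,0];print(s['ee_pos'],s['force'],s['moment'],s['width'],x,np.degrees(np.arctan2(x[1],x[0])))
E
```

```text
[518.70895314 290.41151402  68.03138168] [ 1.00510494  0.23370717 -2.75389318] [-0.00625481 -0.00812845 -0.0034464 ] 46.83587861026145 [ 5.59960043e-01  8.28519613e-01 -8.19631078e-06] 55.94696547217117
```

Request:
servo_tool(
  steps=[
    [0,-0.3,0,0,-6.4,0,40],
    [0,-0.3,0,0,-6.4,0,40],
    [0,-0.3,0,0,-6.4,0,40],
    [0,-0.3,0,0,-6.4,0,40],
    [0,-0.3,0,0,-6.4,0,40],
    [0,-0.3,0,0,-6.4,0,40],
    [0,0,0,0,0,0,40],
    [0,0,0,0,0,0,40],
  ],
)

```text
clock: 5.45
ee_pos: [518.7, 290.4, 69.8]
tool_rot: [0.484, -0.484, -0.516, 0.516]
force: [0.0, -0.1, -2.1]
width: 46.6
```

```bash
python3 - <<'E'
from h import *
s=r.sense();x=Rt()[:,0];print(s['ee_pos'],s['force'],s['moment'],s['width'],x,np.degrees(np.arctan2(x[1],x[0])),s['joint_positions'])
n='scene';im=r.grab_frame(n);cv2.imwrite('pics/s3.png',cv2.resize(im[230:340,300:420,::-1],(650,600),interpolation=cv2.INTER_CUBIC))
E
```

```text
[518.68608001 290.39970018  69.76032843] [ 1.54966192e-03 -1.06156819e-01 -2.12442001e+00] [-0.01821209 -0.01201372 -0.06853017] 46.62293056372926 [-6.33977572e-02  9.97988339e-01 -1.24953851e-05] 93.6348616157658 [ 4.09952825e-01  6.57333525e-01  1.58725010e+00  2.50351414e-05
  8.97100003e-01 -1.22429942e+00]
```

View pics/s3.png

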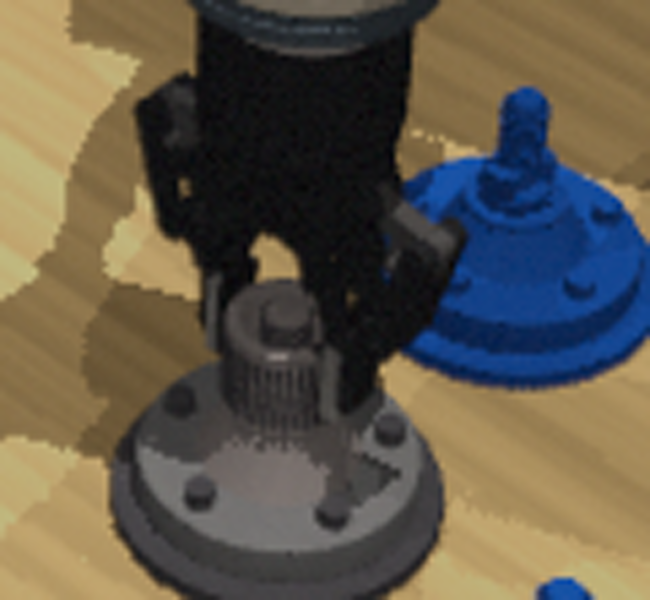

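The tool has turned 77° and the force reads about the nut's weight, so I'll lift gently and watch the force.

Request:
servo_tool(
  steps=[
    [0,-1,0,0,0,0,40],
    [0,-1,0,0,0,0,40],
    [0,-1,0,0,0,0,40],
    [0,-1,0,0,0,0,40],
    [0,-1,0,0,0,0,40],
  ],
)

```text
clock: 5.92
ee_pos: [518.7, 290.4, 74.9]
tool_rot: [-0.482, 0.482, 0.517, -0.517]
force: [-0.4, 0.4, -2.6]
width: 46.8
```

Request:
servo_tool(
  steps=[
    [0,-4,0,0,0,0,40],
    [0,-8,0,0,0,0,40],
    [0,-10,0,0,0,0,40],
    [0,-10,0,0,0,0,40],
    [0,-10,0,0,0,0,40],
    [0,-10,0,0,0,0,40],
    [0,-12,0,0,0,0,40],
    [0,-12,0,0,0,0,40],
    [0,-8,0,0,0,0,40],
    [0,0,0,0,0,0,40],
  ],
)

```text
clock: 6.75
ee_pos: [519.6, 290.8, 161.0]
tool_rot: [-0.482, 0.483, 0.518, -0.516]
force: [0.5, -0.2, -2.6]
width: 47.1
```

```bash
python3 - <<'E'
from h import *
delta([600.7,17.1,120]);s=r.sense();print(s['force'],s['width'],s['joint_positions'].round(2))
for n,(y0,y1,x0,x1) in(('scene',(230,340,300,420)),):
    im=r.grab_frame(n);cv2.imwrite('pics/s4.png',cv2.resize(im[y0:y1,x0:x1,::-1],(650,600),interpolation=cv2.INTER_CUBIC))
E
```

```text
TCP [519.6 290.8 161. ] d world [  81.1 -273.7  -41. ] d tool [-278.8   40.9  -61.7]
[ 0.49399144 -0.19052914 -2.62741996] 47.05650899999528 [ 0.41  0.54  1.51 -0.    1.09 -1.23]
```

View pics/s4.png

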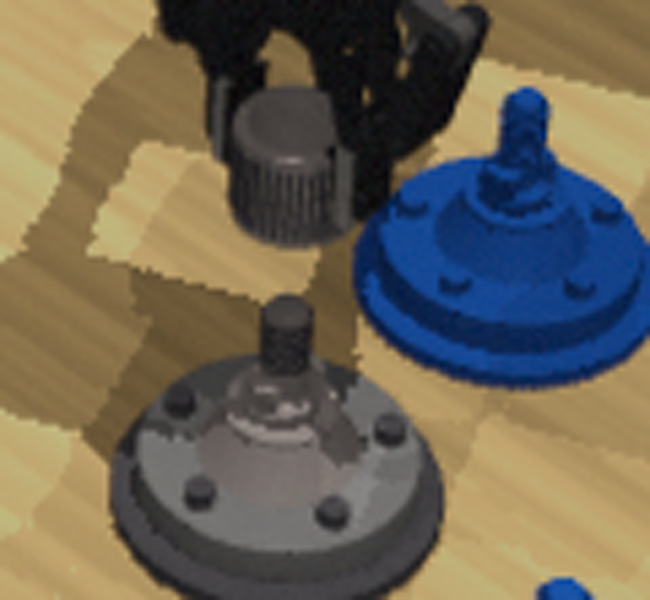

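The picture shows the nut upright in the jaws and the bare stud below it. Next I'll carry it to the tray.

Request:
servo_tool(
  steps=[
    [-10,0,-2.2,0,0,0,40],
    [-20,0,-4.4,0,0,0,40],
    [-20,0,-4.4,0,0,0,40],
    [-20,0,-4.4,0,0,0,40],
    [-20,0,-4.4,0,0,0,40],
    [-20,0,-4.4,0,0,0,40],
    [-20,0,-4.4,0,0,0,40],
    [-20,0,-4.4,0,0,0,40],
    [-20,0,-4.4,0,0,0,40],
    [-20,0,-4.4,0,0,0,40],
  ],
)

```text
clock: 7.63
ee_pos: [573.4, 102.2, 158.0]
tool_rot: [0.483, -0.482, -0.517, 0.517]
force: [0.5, -0.0, -2.5]
width: 46.5
```

Request:
servo_tool(
  steps=[
    [-20,0,-4.4,0,0,0,40],
    [-20,5,-4.4,0,0,0,40],
    [-20,10,-4.4,0,0,0,40],
    [-20,10,-4.4,0,0,0,40],
    [-9,10,-2,0,0,0,40],
    [0,6,0,0,0,0,40],
    [0,0,0,0,0,0,40],
  ],
)

```text
clock: 8.22
ee_pos: [598.2, 16.1, 115.9]
tool_rot: [0.483, -0.482, -0.516, 0.518]
force: [-1.3, 0.3, -1.9]
width: 46.7
```

```bash
python3 - <<'E'
from h import *
delta([600.7,17.1,30]);s=r.sense();print(s['force'],s['width'],s['joint_positions'].round(2),Rt().round(3))
E
```

```text
TCP [598.2  16.1 115.9] d world [  2.5   1.  -85.9] d tool [ 0.7 85.9 -2.8]
[-1.2714173   0.2966704  -1.93076203] 46.71560348304546 [-0.07  0.6   1.54  0.    1.   -1.71] [[-0.069 -0.003 -0.998]
 [ 0.998  0.    -0.069]
 [ 0.001 -1.     0.003]]
```

Request:
servo_tool(
  steps=[
    [0.7,5,-2.8,0,0,0,40],
    [0,11,0,0,0,0,40],
    [0,11,0,0,0,0,40],
    [0,12,0,0,0,0,40],
    [0,12,0,0,0,0,40],
    [0,12,0,0,0,0,40],
    [0,11,0,0,0,0,40],
    [0,8,0,0,0,0,40],
    [0,4,0,0,0,0,40],
    [0,0,0,0,0,0,40],
  ],
)

```text
clock: 9.05
ee_pos: [601.7, 17.3, 30.7]
tool_rot: [0.483, -0.482, -0.517, 0.517]
force: [-0.4, 0.3, -2.5]
width: 46.8
```

Request:
servo_tool(
  steps=[
    [0,2,0,0,0,0,40],
    [0,1.5,0,0,0,0,40],
    [0,1.5,0,0,0,0,40],
    [0,1,0,0,0,0,40],
    [0,0,0,0,0,0,40],
  ],
)

```text
clock: 9.47
ee_pos: [602.1, 17.2, 25.8]
tool_rot: [-0.482, 0.482, 0.517, -0.517]
force: [-0.6, 0.0, -2.2]
width: 47.0
```

Still airborne; I'll continue in small steps until contact.

Request:
servo_tool(
  steps=[
    [0,1,0,0,0,0,40],
    [0,1,0,0,0,0,40],
    [0,1,0,0,0,0,40],
    [0,1,0,0,0,0,40],
    [0,0,0,0,0,0,40],
  ],
)

```text
clock: 9.88
ee_pos: [602.0, 17.3, 21.6]
tool_rot: [0.482, -0.482, -0.517, 0.517]
force: [0.1, -0.0, -3.0]
width: 46.7
```

```bash
python3 - <<'E'
from h import *
im=r.grab_frame('scene');cv2.imwrite('pics/s5.png',cv2.resize(im[210:320,180:300,::-1],(650,600),interpolation=cv2.INTER_CUBIC));print(r.sense()['force'])
E
```

```text
[ 0.91011614  0.2166328  -0.72311937]
```

View pics/s5.png

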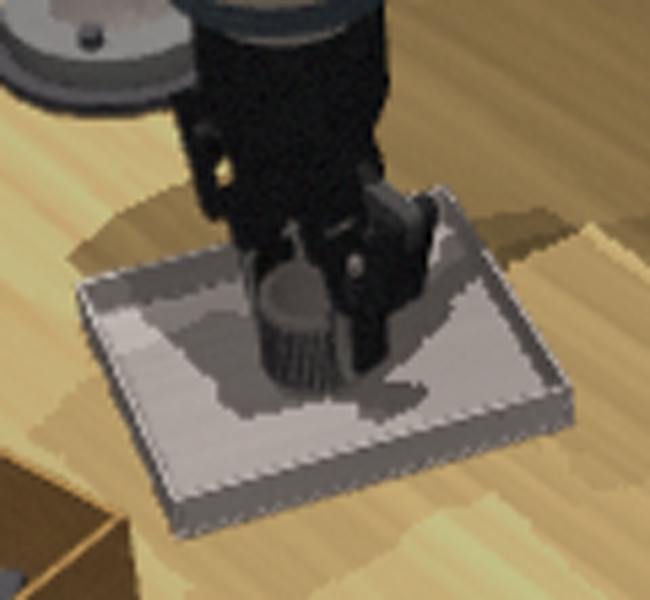

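Request:
servo_tool(
  steps=[
    [0,0.6,0,0,0,0,40],
    [0,0.6,0,0,0,0,40],
    [0,0,0,0,0,0,40],
  ],
)

```text
clock: 10.18
ee_pos: [602.1, 17.3, 20.5]
tool_rot: [0.482, -0.482, -0.517, 0.517]
force: [-0.1, 0.9, -2.9]
width: 46.8
```

Request:
servo_tool(
  steps=[
    [0,0.6,0,0,0,0,40],
    [0,0.6,0,0,0,0,40],
    [0,0,0,0,0,0,40],
  ],
)

```text
clock: 10.43
ee_pos: [602.1, 17.3, 19.3]
tool_rot: [0.482, -0.482, -0.517, 0.517]
force: [-0.3, -0.2, -1.4]
width: 46.8
```

Request:
servo_tool(
  steps=[
    [0,0.5,0,0,0,0,40],
    [0,0.5,0,0,0,0,40],
    [0,0,0,0,0,0,40],
  ],
)

```text
clock: 10.68
ee_pos: [602.2, 17.3, 19.1]
tool_rot: [-0.482, 0.482, 0.517, -0.517]
force: [-4.4, -0.2, 11.9]
width: 46.5
```

Request:
servo_tool(
  steps=[
    [0,0.5,0,0,0,0,40],
    [0,0,0,0,0,0,40],
    [0,0,0,0,0,0,40],
  ],
)

```text
clock: 10.93
ee_pos: [602.2, 17.3, 19.1]
tool_rot: [-0.482, 0.482, 0.517, -0.517]
force: [-7.9, 0.6, 21.5]
width: 46.7
```

The nut touched down at TCP z = 19.1, against about 19 predicted. I'll relieve the pressure and open.

Request:
servo_tool(
  steps=[
    [0,-0.8,0,0,0,0,40],
    [0,0,0,0,0,0,52],
    [0,0,0,0,0,0,60],
    [0,0,0,0,0,0,68],
    [0,0,0,0,0,0,74],
    [0,0,0,0,0,0,74],
    [0,0,0,0,0,0,74],
  ],
)

```text
clock: 11.52
ee_pos: [602.1, 17.3, 18.6]
tool_rot: [0.482, -0.482, -0.517, 0.517]
force: [0.7, 0.2, 1.4]
width: 74.2
```

Request:
servo_tool(
  steps=[
    [0,-3,0,0,0,0,74],
    [0,-6,0,0,0,0,74],
    [0,-10,0,0,0,0,74],
    [0,-15,0,0,0,0,74],
    [0,-20,0,0,0,0,74],
    [0,-25,0,0,0,0,74],
    [0,-25,0,0,0,0,74],
    [0,-25,0,0,0,0,74],
    [0,-20,0,0,0,0,74],
    [0,0,0,0,0,0,74],
  ],
)

```text
clock: 12.35
ee_pos: [604.1, 17.2, 172.9]
tool_rot: [-0.48, 0.484, 0.519, -0.516]
force: [0.0, -0.6, -0.1]
width: 74.1
```

```bash
python3 - <<'E'
from h import *
s=r.sense();print(s['ee_pos'],s['force'],s['width'],s['clock'])
a=r.grab_frame('scene');b=r.grab_frame('top')
a=cv2.resize(a[225:325,180:300,::-1],(480,400),interpolation=cv2.INTER_CUBIC)
b=cv2.resize(b[130:220,300:390,::-1],(400,400),interpolation=cv2.INTER_CUBIC)[:,:320]
cv2.imwrite('pics/s6.png',np.hstack([a,b]))
E
```

```text
[604.1228527   17.18051778 172.87954334] [ 0.00793733 -0.56371951 -0.06692234] 74.05440125179332 12.35
```

View pics/s6.png

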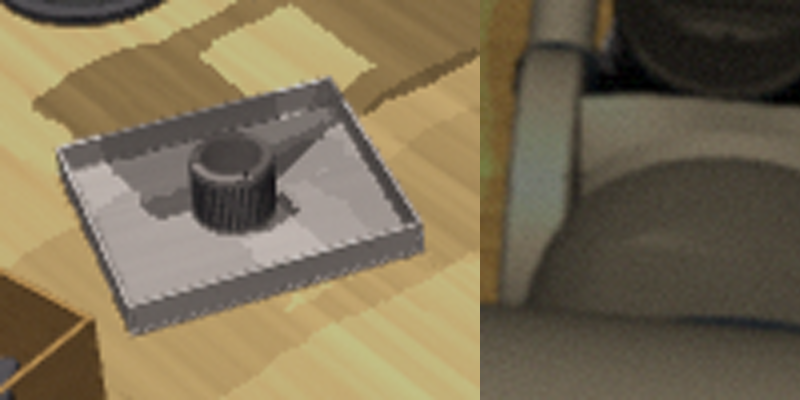

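The nut stands flat and upright near the tray centre, with its punch mark visible on the top rim at crop pixel (247,174), and the gripper is clear. Handing in.

Request:
servo_tool(
  steps=[
    [0,0,0,0,0,0,74],
    [0,0,0,0,0,0,74],
    [0,0,0,0,0,0,74],
  ],
)

```text
clock: 12.7
ee_pos: [601.6, 17.3, 166.9]
tool_rot: [0.483, -0.482, -0.517, 0.517]
force: [0.3, -0.9, 0.2]
width: 74.0
```

```bash
python3 -c "
from plant import r
print(r.sense()['force'],r.sense()['clock']);print(r.sign_off())"
```

```text
[ 0.34876057 -0.9321606   0.23092251] 12.7
the job is handed in; nothing more can be done
None
```

The job is done and handed in at 12.7 s. I turned the knurled nut about 77° counterclockwise, lifted it straight off its stud, and set it down near the centre of the left-hand tray, where I let go of it.

- **Lift:** the force reading stayed at about the nut's weight (around 2.6 N), so nothing caught on the stud.
- **Set-down:** the nut touched the tray with the TCP at z = 19.1 mm, against about 19 mm predicted. I pressed to about 23 N at most before easing off and opening.
- **Last look:** the scene camera shows the nut standing flat with its punch mark on top. The gripper is about 150 mm above the tray, and the final force reading was near zero.
- **Not checked:** the arm blocked the top camera at the end, so the final position rests on the scene view and the arm's own pose. The two cameras disagreed by about 3 mm on the nut's position at the start. I used a point between them, and the grip closed with little side force.

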